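Put the coating bottles away in the wire cage and shut its door

ROBOT

A 6-joint arm with a two-finger parallel gripper is mounted at the origin on the work surface. World frame = base frame: x ahead of the robot, y to its left, z up, the work surface at z = 0. Lengths are in m, angles in rad, forces in N, time in s.
With the tool pointing down it reaches from about 0.275 to 0.875 m from the base axis. Payload 12.5 kg.
Tool frame: the origin (TCP) lies at the very end of the fingers, on their centre line; the grasp point (between the pads) lies 19 mm behind it; z points along the fingers, y is the line along which they close (so a half turn about z gives the same grasp; the last joint's range is limited). The gripper opens to 85 mm and grips with 20 to 120 N. Pads are 22 mm wide; open, the fingers measure 114 mm over their backs; the gripper's body (76 mm by 85 mm) begins 54 mm behind the grasp point. The pads swing forward as they close: fully open they stand 13 mm farther back than shut.
Start: joints at [-1.262, 0.351, 1.652, -0, 1.139, -0.085], TCP at [0.211, -0.508, 0.231] pointing down, gripper open.
Joint ranges: [-2.75, 2.75], [-0.79, 2.1], [0.01, 2.65], [-1.57, 4.71], [0.07, 3.14], [-2.87, 2.87]. Speed limits (rad/s): [2.22, 2.22, 2.79, 3.14, 3.14, 3.14].

INTERFACE

Orientations are given as a 3x3 rotation matrix whose columns are the frame's x, y, z axes.
In Python, from bench import manip gives the robot as it stands. Calls block until the motion is done:
- manip.move_ptp(position, orientation): joint-space move of the TCP to a pose.
- manip.move_l(position, attitude=None, max_speed=0.15): straight line of the TCP; attitude=None keeps the orientation; max_speed is the mean speed in m/s.
- manip.move_j(angles): joint-space move.
- manip.set_gripper(opening, effort=None): opening from 0.0 (shut) to 1.0 (fully open); effort is the grip in N (None keeps the last); returns when the fingers have stopped.
- manip.dwell(seconds).
- manip.inverse_kinematics(position, orientation): joint angles nearest the present ones, or None.
- manip.grab_frame(name): name is "scene" or "top" or "wrist"; returns (picture, depth): 400x640x3 uint8, red, green, blue; 400x640 float32, m along the optical axis (not along the pixel's ray), 0 where there is no reading.
- manip.get_calibration(name): a dict with "camera_matrix" (3x3 intrinsics, pixels), "R" (3x3) and "t" (3): a world point X has camera coordinates R X + t. Camera axes: x right, y down, z forward; pixel columns grow to the right and rows downward; lengths in m; the calibration is good to about 2 mm. A picture is of the moment at which its call begins: read the wrist's pose just before it. get_calibration takes no time and is no camera call; for the wrist camera it gives the pose at the moment of the call.
A pose or a line that the arm cannot do raises manip.Unreachable and nothing moves.
- manip.sign_off(): hands the job in; it is judged then, once.
Trained networks look in the newest picture that a camera, given by its name, has taken for a name from the list of things; names that differ only in an ending like _2 or _b are one class to them, and where a whole thing is asked for, a point or a joint stands for the part that bears it (a point fixed in the world has none). Each returns a list of dicts, best first, with "confidence" (0 to 1); they miss things now and then, are a little off and sometimes report something else, mostly with a low value. They report only what shows in the picture. A call takes as long as a camera call. They do not tell look-alikes from the thing itself.
- manip.look_for(camera, name): "at" ([x, y, z] in m, in world coordinates, good to about 4 mm: the middle of the surface that is visible of it).
Readings, each from a call of its own:
- manip.current_time(): time.
- manip.current_qpos(): joint angles.
- manip.current_joint_vel(): joint speeds.
- manip.current_joint_torque(): joint torques, N m.
- manip.current_ee_pos(): TCP position.
- manip.current_tcp_rot(): TCP orientation.
- manip.current_force(): force on the tool from outside, world axes, zero at the start.
- manip.current_ft_torque(): the same for the moment, N m.
- manip.current_grip_width(): opening from 0.0 (shut) to 1.0 (fully open).
- manip.current_grip_force(): force on a finger pad.
Only numpy, scipy, OpenCV 4.12 (cv2) and the standard library are available. Lean on these libraries where they do the work, as an engineer would, in place of code of your own. Each camera call takes 0.05 s, during which the arm holds its last target. There are 200 camera calls.

TASK

Put the two loose square coating bottles away in the wire cage: stand each one upright, cap up and fully down, in the empty square holder that fits it. Then push the cage door fully shut so that its catch snaps and holds it. Leave the bottle already in the cage and the other things on the bench where they are.

Things in the scene. Friction and masses are not known exactly. Their poses are not given: they have to be found in the camera images.
- cage: Fixed chrome wire bottle cage, 360 mm wide (its y), 200 deep (x), 335 high. Origin: centre of its underside; z up, x pointing inwards from the open front, which faces the robot (yaw within 7 degrees). 12 mm corner posts, wire sides and back, floor sheet 8 mm thick. Three bottle holders stand on the floor in a row along y, 84 mm apart, the middle one at the cage's centre; which is which varies.
- cage_roof (a point): Middle of the cage's wire roof, on its underside, 323 mm above the bench. The roof covers the whole cage, so a tool cannot come straight down on the holders: reach in through the front with the tool tilted about 45 degrees.
- door (a joint): Door hinge, rad: 0 is shut on its stop, positive is open (starts 1.6 to 2.0). Vertical axis at the front left post; the open door stands out towards the robot on the left (+y). Light friction: it stays where left. The last 0.055 rad ride over a sprung roller low on the front right post (z 45 mm), about 6 N at the free edge; let go above about 0.027 rad it springs back, below that it snaps home.
- door_hinge (a point): Point on the hinge axis at the door's lower edge, 12 mm above the bench; 112 mm in front of the cage's centre and 174 mm to its +y. Its frame turns with the door: -y runs along the door from hinge to free edge, -x is the normal of the outer face (the face to push on).
- door_band (a point): Place to push: on the outer face of the flat steel band along the top of the door, 200 mm from the hinge axis, 275 mm above the bench. The band is as wide as the door, 235 to 315 mm above the bench; its outer face lies 6 mm outside the hinge axis. Door: 348 mm wide, 12 to 315 mm above the bench, 12 mm frame tubes, wires below the band.
- door_handle (a point): Middle of the door's bow handle: an 8 mm vertical bar 32 mm proud of the hinge axis plane, 310 mm from the hinge axis, 147 to 227 mm above the bench.
- bottle_large: Larger loose bottle, white plastic with black cap: square body 48 x 48 mm, 88 high, round cap 28 mm diameter above it, 114 high over all, about 0.2 kg. Origin at the centre of its underside, z towards the cap. It starts lying flat on one side on the bench, cap roughly towards the robot (within about 45 degrees of -x).
- bottle_small: Smaller loose bottle of the same kind: square body 36 x 36 mm, 80 high, round cap 24 mm diameter, 104 high over all, about 0.11 kg. Origin at the centre of its underside, z towards the cap, x and y normal to the flat sides. It starts standing on the bench, turned any way.
- holder_large: Empty fixed holder for the larger bottle: aluminium base plate 68 x 68 mm, 4 thick, with a square collar band round it at 15 to 27 mm height, inside 54 x 54 mm, flared lip up to 34 mm (5 mm wider each side). Origin at the centre of its underside (8 mm above the bench), axes as the cage's. A bottle fully down stands on the base plate, 4 mm above this origin, sides parallel to the collar.
- holder_small: Empty fixed holder for the smaller bottle: the same, base plate 56 x 56 mm, collar inside 42 x 42 mm; same heights.
- holder_taken: Third holder, of the larger size, already holding a bottle.
- bottle_stored: Bottle (like bottle_large) standing in holder_taken; leave it there.
- spray_bottle: Bystander: clear spray bottle with black trigger head, 68 mm diameter, 204 high, standing; its head reaches 52 mm to its -x. Origin at the centre of its underside.
- wax_tin: Bystander: round wax tin, 94 mm diameter, 36 high. Origin at the centre of its underside.
- foam_pad: Bystander: black polishing pad lying flat, 130 mm diameter, 30 high. Origin at the centre of its underside.
There are look-alikes about, which are no part of the job. What is shaped like the bottle_small but yellow is not meant.

How it is judged:
By the outcome, as a careful person would: the job done as asked, in the order asked, and still so for the second after the job is handed in, with the robot touching nothing.
It also fails if it takes over 72 s, if anything falls off the work surface, if the arm or the gripper's body presses on something with over 40 N, if the wrist force passes 120 N, or if a joint passes its speed limit or range.

## Working session

There is one attempt and no reset: what is moved stays moved. The work goes in short steps, each a Python script; the robot and the scene stay as the last script left them, time stands still between calls to the robot, and variables do not carry over. Pictures are saved under pics/ and viewed, at most 10 in all, crops included, and the job is handed in when it is done.

```bash
ls; mkdir -p pics
python3 - <<'E'
from bench import manip
import cv2,numpy as np
for c in("scene","top"):
    p,d=manip.grab_frame(c); cv2.imwrite(f"pics/{c}0.png",p[:,:,::-1]); np.save(f"pics/{c}0.npy",d)
    k=manip.get_calibration(c); print(c,np.round(k["camera_matrix"],1).tolist(),np.round(k["R"],3).tolist(),np.round(k["t"],3))
    for n in("cage","door","door_handle","door_band","bottle_large","bottle_small","holder_large","holder_small","holder_taken","spray_bottle","wax_tin","foam_pad"):
        print(n,[(np.round(r["at"],3).tolist(),round(r["confidence"],2)) for r in manip.look_for(c,n)[:4]])
print(manip.current_time())
E
```

```text
pics
scene [[484.8, 0.0, 322.0], [0.0, 484.8, 200.0], [0.0, 0.0, 1.0]] [[-0.393, 0.919, -0.004], [0.668, 0.283, -0.688], [-0.632, -0.273, -0.725]] [ 0.271 -0.184  1.689]
cage [([0.608, 0.128, 0.155], 0.69), ([0.512, -0.21, 0.052], 0.3)]
door [([0.284, 0.316, 0.218], 0.58), ([0.602, 0.182, 0.1], 0.48)]
door_handle [([0.28, 0.315, 0.218], 0.82)]
door_band [([0.285, 0.314, 0.213], 0.94), ([0.663, -0.434, 0.032], 0.19)]
bottle_large [([0.511, -0.21, 0.05], 0.93), ([0.28, 0.313, 0.214], 0.34)]
bottle_small [([0.477, -0.455, 0.067], 0.9), ([0.532, -0.369, 0.079], 0.73), ([0.574, 0.091, 0.014], 0.19)]
holder_large [([0.578, 0.008, 0.013], 0.68)]
holder_small []
holder_taken [([0.613, 0.185, 0.03], 0.51)]
spray_bottle [([0.672, -0.24, 0.117], 0.84)]
wax_tin [([0.328, -0.21, 0.038], 0.76)]
foam_pad [([0.659, -0.435, 0.032], 0.92)]
top [[515.8, 0.0, 325.4], [0.0, 515.8, 201.8], [0.0, 0.0, 1.0]] [[0.002, -1.0, 0.003], [-0.996, -0.002, -0.088], [0.088, -0.002, -0.996]] [-0.081  0.511  1.827]
cage [([0.554, 0.163, 0.086], 0.6)]
door [([0.29, 0.308, 0.244], 0.78), ([0.521, -0.366, 0.08], 0.5)]
door_handle [([0.294, 0.308, 0.246], 0.7)]
door_band [([0.295, 0.308, 0.243], 0.6), ([0.649, -0.249, 0.133], 0.48)]
bottle_large [([0.475, -0.214, 0.049], 0.76)]
bottle_small [([0.521, -0.362, 0.08], 0.72), ([0.465, -0.448, 0.08], 0.67)]
holder_large [([0.59, 0.01, 0.013], 0.62)]
holder_small [([0.588, 0.095, 0.01], 0.72)]
holder_taken [([0.571, 0.156, 0.039], 0.58), ([0.65, -0.249, 0.137], 0.25), ([0.291, 0.312, 0.247], 0.24)]
spray_bottle [([0.648, -0.248, 0.135], 0.91)]
wax_tin [([0.319, -0.211, 0.042], 0.57)]
foam_pad [([0.651, -0.443, 0.03], 0.66), ([0.292, 0.312, 0.248], 0.2)]
1.3
```

View pics/scene0.png

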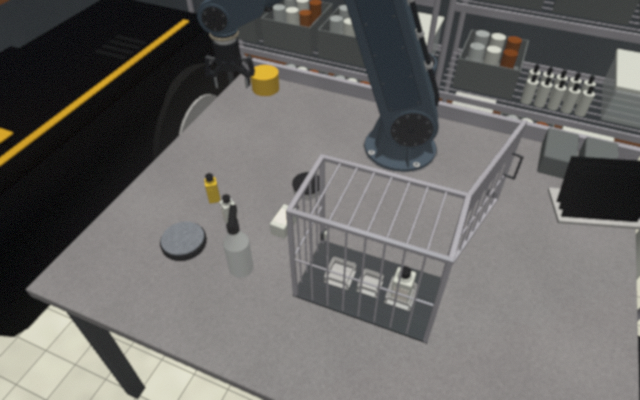

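View pics/top0.png

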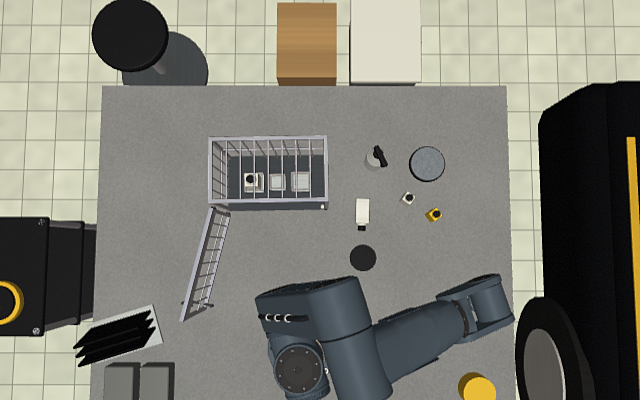

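The pictures show the small white bottle at top px (407,198), with the yellow look-alike beside it at (434,214). The large bottle lies at (362,212), cap towards the robot. In the cage, the stored bottle is on the left (+y), the small holder in the middle and the large holder on the right. Next I'll measure poses from the depth image.

```bash
cat > h.py <<'E'
import numpy as np, cv2
from bench import manip
def cloud(c,p=None,d=None):
    if p is None: k=manip.get_calibration(c); p,d=manip.grab_frame(c)
    else: k=manip.get_calibration(c)
    K=np.array(k["camera_matrix"]);R=np.array(k["R"]);t=np.array(k["t"])
    v,u=np.indices(d.shape); P=np.stack([(u-K[0,2])/K[0,0]*d,(v-K[1,2])/K[1,1]*d,d],-1)
    X=(P-t)@R; X[d<=0]=np.nan
    return p,X
def sel(X,lo,hi): return np.all((X>=lo)&(X<=hi),-1)
def rect(X,m):
    (c,s,a)=cv2.minAreaRect((X[m][:,:2]*1000).astype(np.float32)); return np.round(c,1),np.round(s,1),round(a,2),int(m.sum())
E
python3 - <<'E'
from h import *
p=cv2.imread("pics/top0.png")[:,:,::-1]; p,X=cloud("top",p,np.load("pics/top0.npy"))
print("roof",rect(X,sel(X,[.4,-.12,.322],[.8,.4,.35])))
for lo,hi in((.036,.06),(.042,.056)): print("large",rect(X,sel(X,[.37,-.29,lo],[.58,-.13,hi])))
for a in((.49,-.4,.55,-.33),(.43,-.49,.5,-.41)):
  for lo,hi in((.06,.092),(.095,.12)): print("small",rect(X,sel(X,[a[0],a[1],lo],[a[2],a[3],hi])))
print("tin",rect(X,sel(X,[.25,-.28,.028],[.385,-.14,.045])))
m=sel(X,[.2,.2,.25],[.5,.4,.33]); print("door",rect(X,m))
P=X[sel(X,[.45,-.45,-.02],[.75,-.1,.02])]; print("bench z",np.median(P[:,2]),P[:,2].std())
E
```

```text
roof (array([561.2,  96.4]), array([249.1, 366.4]), 1.22, 2150)
large (array([ 468.7, -209.6]), array([ 47. , 110.8]), 87.2, 366)
large (array([ 468.7, -209.6]), array([ 47. , 110.8]), 87.23, 304)
small (array([ 523.2, -368.4]), array([37.5, 36.5]), 59.7, 80)
small (array([ 523.6, -370.3]), array([18.5, 21.6]), 5.52, 31)
small (array([ 465.7, -460.7]), array([34.9, 37. ]), 36.74, 73)
small (array([ 466. , -460.8]), array([20.8, 22.4]), 26.54, 43)
tin (array([ 315.3, -211.7]), array([91.5, 88.6]), 0.1, 522)
door (array([348.6, 294.1]), array([ 26.6, 307.2]), 73.37, 675)
bench z 0.0004675158102481331 0.005040898183569586
```

```bash
cat >> h.py <<'E'
def tool(head,down,flip=0):
    """tool z: heading angle `head`, `down` rad below horizontal; y horizontal; flip=1 turns pi about z"""
    h=np.array([np.cos(head),np.sin(head),0]);u=np.array([0,0,1.])
    z=np.cos(down)*h-np.sin(down)*u; y=np.cross(u,h)*(-1 if flip else 1)
    return np.stack([np.cross(y,z),y,z],1)
def ik(p,R):
    q=manip.inverse_kinematics(list(p),R); return None if q is None else np.array(q)
E
python3 - <<'E'
from h import *
D=np.pi/4
k=manip.get_calibration("wrist"); Rt=np.array(manip.current_tcp_rot()); pt=np.array(manip.current_ee_pos())
R=np.array(k["R"]); print("cam in tcp",np.round(Rt.T@(-R.T@np.array(k["t"])-pt),3),np.round(Rt.T@R.T,2).tolist(),np.round(k["camera_matrix"],0).tolist())
print("Rt",np.round(Rt,2).tolist())
def show(n,p,R):
    q=ik(p,R); print(n,None if q is None else np.round(q,2))
for f in(0,1):
    show("pickL",[.47,-.21,.02],tool(-.05,D,f))
    for z in(.12,.07): show("placeL",[.6,.01,z],tool(0,D,f)); show("placeS",[.6,.095,z],tool(0,D,f))
    show("outside",[.43,.05,.12],tool(0,D,f))
    for a in(0,90,-90,180): show(f"pickS{a}",[.52,-.368,.05],tool(np.radians(60+a),D,f)); show(f"pickS{a-30}",[.52,-.368,.05],tool(np.radians(30+a),D,f))
    for th in(2,1.6,1.2,.8,.4,.0):
        h=np.array([.46,.275]); d=np.array([-np.sin(th),-np.cos(th)]); n=np.array([-np.cos(th),np.sin(th)])
        c=h+d*.25+n*.012; show(f"door{th}",[c[0],c[1],.275],tool(-th,D,f))
E
```

```text
cam in tcp [ 0.082  0.001 -0.143] [[0.0, -0.95, -0.32], [1.0, 0.0, 0.0], [-0.0, -0.32, 0.95]] [[327.0, 0.0, 321.0], [0.0, 327.0, 196.0], [0.0, 0.0, 1.0]]
Rt [[0.92, 0.38, -0.0], [0.38, -0.92, -0.0], [-0.0, 0.0, -1.0]]
pickL [-0.75  0.66  2.29  2.28  0.64  1.78]
placeL [-0.09  0.44  2.13  2.86  0.23  1.78]
placeS [0.12 0.46 2.1  3.53 0.22 1.27]
placeL [-0.09  0.56  2.14  2.96  0.35  1.68]
placeS [0.12 0.57 2.11 3.39 0.33 1.41]
outside [0.01 0.26 2.52 3.17 0.42 1.56]
pickS0 [-0.96  0.9   1.41  0.72  1.32  2.34]
pickS-30 [-0.99  0.78  1.69  1.05  0.95  2.43]
pickS90 [-0.65  1.14  0.87 -0.1   1.91  1.45]
pickS60 [-0.77  1.12  0.92  0.2   1.86  1.83]
pickS-90 [-0.76  0.64  2.04  2.65  0.36  1.87]
pickS-120 [-0.55  0.66  1.99  4.15  0.41  0.97]
pickS180 [-0.4   0.86  1.51 -0.9   1.11  0.69]
pickS150 [-0.45  0.98  1.22 -0.63  1.47  0.84]
door2 [ 0.99  0.55  1.43 -0.12  1.94  1.42]
door1.6 [ 1.06  0.35  1.74 -0.34  1.76  1.15]
door1.2 [ 1.06  0.12  2.05 -0.58  1.54  0.88]
door0.8 [ 0.88 -0.13  2.29 -0.84  1.23  0.51]
door0.4 [ 0.38 -0.29  2.41 -0.97  0.65 -0.1 ]
door0.0 [-0.08 -0.17  2.33  0
[... 200 characters left out ...]
eS [ 0.12  0.57  2.11  3.39  0.33 -1.73]
outside [ 0.01  0.26  2.52  3.17  0.42 -1.58]
pickS0 [-0.96  0.9   1.41  0.72  1.32 -0.8 ]
pickS-30 [-0.99  0.78  1.69  1.05  0.95 -0.71]
pickS90 [-0.65  1.14  0.87 -0.1   1.91 -1.69]
pickS60 [-0.77  1.12  0.92  0.2   1.86 -1.31]
pickS-90 [-0.76  0.64  2.04  2.65  0.36 -1.27]
pickS-120 [-0.55  0.66  1.99  4.15  0.41 -2.17]
pickS180 [-0.4   0.86  1.51 -0.9   1.11 -2.46]
pickS150 [-0.45  0.98  1.22 -0.63  1.47 -2.3 ]
door2 [ 0.99  0.55  1.43 -0.12  1.94 -1.72]
door1.6 [ 1.06  0.35  1.74 -0.34  1.76 -1.99]
door1.2 [ 1.06  0.12  2.05 -0.58  1.54 -2.26]
door0.8 [ 0.88 -0.13  2.29 -0.84  1.23 -2.63]
door0.4 None
door0.0 [-0.08 -0.17  2.33  0.29  0.21  1.23]
```

Run:
```python
from h import *
p=cv2.imread("pics/top0.png")[:,:,::-1]; p,X=cloud("top",p,np.load("pics/top0.npy"))
m=sel(X,[.4,-.12,.322],[.8,.4,.35]); P=X[m]
# side profile: min/max x per y bin
for y in np.arange(-.1,.3,.04):
    q=P[(P[:,1]>y)&(P[:,1]<y+.04)]; print(round(y+.02,2),np.round([q[:,0].min(),np.percentile(q[:,0],3),q[:,0].max()],3) if len(q) else None)
for x in np.arange(.46,.7,.03):
    q=P[(P[:,0]>x)&(P[:,0]<x+.03)]; print(round(x+.015,3),np.round([q[:,1].min(),q[:,1].max()],3) if len(q) else None)
```

```text
-0.08 [0.489 0.49  0.686]
-0.04 [0.487 0.489 0.687]
-0.0 [0.486 0.487 0.687]
0.04 [0.486 0.486 0.687]
0.08 [0.486 0.486 0.683]
0.12 [0.485 0.486 0.684]
0.16 [0.483 0.484 0.685]
0.2 [0.483 0.483 0.684]
0.24 [0.482 0.483 0.681]
0.28 [0.433 0.489 0.68 ]
0.475 [-0.088  0.27 ]
0.505 [-0.087  0.273]
0.535 [-0.087  0.272]
0.565 [-0.084  0.273]
0.595 [-0.084  0.274]
0.625 [-0.084  0.274]
0.655 [-0.084  0.274]
0.685 [-0.084  0.274]
```

```bash
cat >> h.py <<'E'
D=np.pi/4; PSI=.021
def info(s=""): print(s,"t",round(manip.current_time(),2),"tcp",np.round(manip.current_ee_pos(),4),"q",np.round(manip.current_qpos(),2),"F",np.round(manip.current_force(),1),"w",round(85*manip.current_grip_width(),1))
E
python3 - <<'E'
from h import *
R=tool(np.radians(-30),D); z=R[:,2]
tcp=np.array([.5235,-.3692,.060])+.021*z
hi=tcp-.10*z+[0,0,.14]
manip.move_ptp(list(hi),R); info("hi")
manip.move_l(list(tcp-.10*z),max_speed=.25); info("pre")
p,X=cloud("wrist"); cv2.imwrite("pics/w1.png",p[:,:,::-1])
for lo,hi in((.066,.088),(.097,.112),(.02,.088)): print(rect(X,sel(X,[.48,-.41,lo],[.57,-.32,hi])))
E
```

```text
hi t 3.48 tcp [ 0.4751 -0.3415  0.2559] q [-0.79  0.15  2.07  0.89  0.24 -2.63] F [ 0.  -0.1 -0.8] w 85.4Traceback (most recent call last):
  File "<stdin>", line 6, in <module>
bench.Unreachable: the arm cannot follow that straight line within its joint ranges
```

Run:
```python
from h import *
R=tool(np.radians(-30),D); z=R[:,2]
tcp=np.array([.5235,-.3692,.060])+.021*z
print(np.round(ik(tcp-.1*z,R),2),np.round(ik(tcp,R),2))
manip.move_ptp(list(tcp-.10*z),R); info("pre")
p,X=cloud("wrist"); cv2.imwrite("pics/w1.png",p[:,:,::-1])
for lo,hi in((.066,.088),(.097,.112),(.02,.088)): print(rect(X,sel(X,[.48,-.41,lo],[.57,-.32,hi])))
```

```text
[-0.79  0.44  2.17  2.45  0.29  2.05] [-0.75  0.67  2.    2.65  0.34  1.88]
pre t 7.35 tcp [ 0.4752 -0.3413  0.1159] q [-0.79  0.44  2.16  2.45  0.29  2.05] F [ 0.2  0.1 -0.4] w 84.7
(array([ 520.8, -367.4]), array([36.1, 33.2]), 55.24, 1857)
(array([ 521.7, -368.3]), array([22.9, 22.5]), 9.85, 627)
(array([ 520.7, -367.3]), array([36.1, 33.7]), 55.09, 4747)
```

View pics/w1.png

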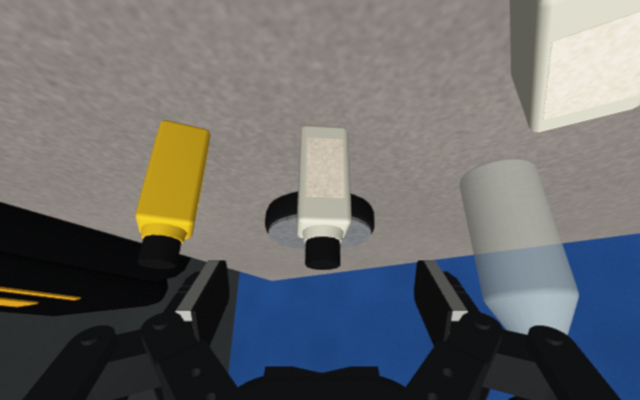

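The wrist view (image inverted) shows the white bottle centred at px (323,190) between the fingers, and the yellow one well clear at (175,190). I'll take the yaw from the near face, then grasp.

Run:
```python
from h import *
p,X=cloud("wrist")
P=X[sel(X,[.48,-.41,.015],[.57,-.32,.07])]
h=np.array([np.cos(-.55),np.sin(-.55)]); 
s=P[:,:2]@h; n0=np.percentile(s,60); P=P[s<n0+.004]
l,c=None,P[:,:2].mean(0)
for _ in range(3):
    u,sv,v=np.linalg.svd(P[:,:2]-P[:,:2].mean(0)); n=v[1]*np.sign(v[1]@h); e=(P[:,:2]-P[:,:2].mean(0))@n; P=P[abs(e)<.003]
a=np.arctan2(n[1],n[0]); t=np.array([-n[1],n[0]]); q=P[:,:2]@t
f=P[:,:2].mean(0)@n; cen=n*(f+.018)+t*(np.percentile(q,.5)+np.percentile(q,99.5))/2
print("yaw",np.degrees(a),"width",np.ptp(q),"centre",cen,len(P))
if abs(np.degrees(a)+32)<8 and np.linalg.norm(cen-[.522,-.3685])<.006:
    R=tool(a,D); z=R[:,2]; cen=(cen*2+[.5235,-.3692])/3
    tcp=np.array([*cen,.060])+.021*z
    manip.move_ptp(list(tcp-.08*z),R); manip.move_l(list(tcp),max_speed=.12); info("at")
    manip.set_gripper(0.,40); info("closed"); print(manip.current_grip_force())
    manip.move_l(list(tcp+[0,0,.12]),max_speed=.2); info("up")
    np.save("pk.npy",np.r_[cen,a])
```

```text
yaw -34.51588434175691 width 0.03559835089801518 centre [ 0.52327963 -0.36918399] 3362
at t 8.69 tcp [ 0.5353 -0.3775  0.0454] q [-0.72  0.67  2.    2.88  0.32  1.74] F [-0.5 -0.4 -0.3] w 85.3
closed t 9.2 tcp [ 0.5357 -0.3776  0.0455] q [-0.72  0.67  2.    2.88  0.32  1.74] F [-2.5  2.5  4.8] w 35.2
43.93769145011902
up t 11.21 tcp [ 0.5355 -0.3776  0.1652] q [-0.72  0.42  1.98  2.04  0.09  2.59] F [-0.5  0.4 -2.2] w 35.1
```

```bash
cat >> h.py <<'E'
CAGE=np.array([.585,.095])
def cg(x,y,z=0):
    c,s=np.cos(PSI),np.sin(PSI); return np.array([CAGE[0]+c*x-s*y,CAGE[1]+s*x+c*y,z])
E
python3 - <<'E'
from h import *
R=tool(PSI,D); z=R[:,2]; off=.021*z
Rw=tool(-.3,D)
w=np.array([.40,-.2,.17]); o=cg(-.185,0,.06+.056)+off
print(np.round(ik(w,Rw),2),np.round(ik(o,R),2),o)
manip.move_ptp(list(w),Rw); info("w")
print(np.round(ik(o,R),2)); manip.move_ptp(list(o),R); info("o")
p,d=manip.grab_frame("scene"); cv2.imwrite("pics/s2.png",p[:,:,::-1])
E
```

```text
[-0.76  0.1   2.45  1.97  0.35  2.38] [0.18 0.33 2.53 3.37 0.51 1.48] [0.41488676 0.0914271  0.10115076]
w t 12.1 tcp [ 0.401  -0.2011  0.1706] q [-0.76  0.1   2.45  1.97  0.34  2.38] F [-0.6 -0.4 -0.5] w 35.5
[0.18 0.33 2.53 3.37 0.51 1.48]
o t 13.36 tcp [0.4157 0.0913 0.1013] q [0.17 0.33 2.53 3.37 0.51 1.48] F [ 0.4 -0.6 -1.9] w 35.4
```

View pics/s2.png

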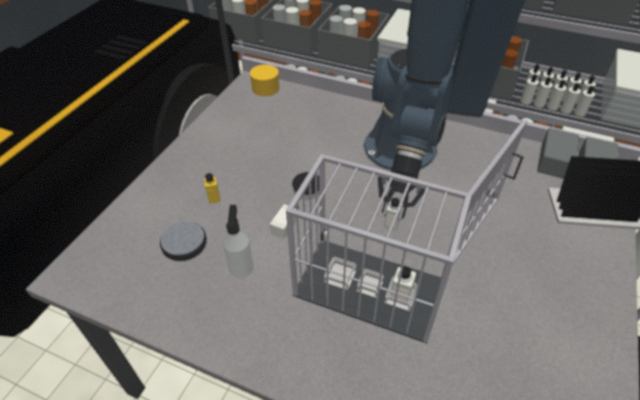

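The small bottle is held upright in front of the cage (px 395,205). I'll check the middle holder with the wrist depth, then insert.

Run:
```python
from h import *
p,X=cloud("wrist"); cv2.imwrite("pics/w3.png",p[:,:,::-1])
C=np.array([np.cos(PSI),np.sin(PSI)]); 
L=np.stack([(X[...,:2]-CAGE)@C,(X[...,:2]-CAGE)@np.array([-C[1],C[0]]),X[...,2]],-1)
for n,y,b in(("mid",0,.036),("right",-.084,.042)):
    m=sel(L,[-.06,y-b,.028],[.06,y+b,.048]); q=L[m]; print(n,m.sum(),np.round([np.percentile(q,1,0),np.percentile(q,99,0)],4).tolist() if m.sum() else "")
```

```text
mid 0 
right 1832 [[-0.0343, -0.1171, 0.0282], [0.0315, -0.0523, 0.0422]]
```

View pics/w3.png

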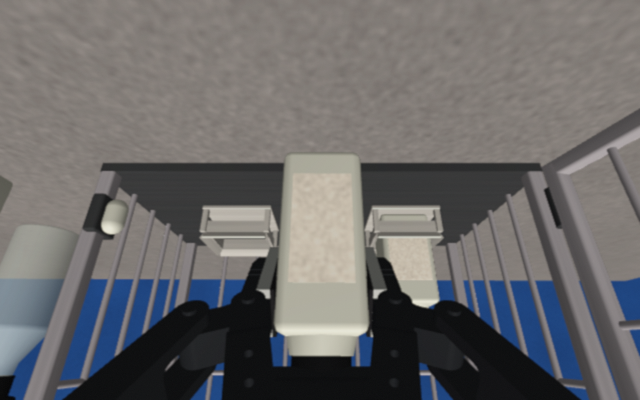

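The picture shows the held bottle at (322,240), square to the cage. The right holder, at (238,230), lies within 1.5 mm of my cage estimate. Inserting.

Run:
```python
from h import *
R=tool(PSI,D); z=R[:,2]; off=.021*z
p,X=cloud("wrist")
C=np.array([np.cos(PSI),np.sin(PSI)])
L=np.stack([(X[...,:2]-CAGE)@C,(X[...,:2]-CAGE)@np.array([-C[1],C[0]]),X[...,2]],-1)
q=L[sel(L,[-.23,-.03,.03],[-.16,.03,.11])]; lo,hi=np.percentile(q,[1,99],0); print("held",np.round([lo,hi],4).tolist())
qf=q[(abs(q[:,1])<.012)]; qf=qf[qf[:,2]<.10]; k=np.polyfit(qf[:,2],qf[:,0],1); print("face slope",k)
g=cg(-.001,-.0007,.06)+off
manip.move_l(list(g+[0,0,.052]),max_speed=.1); info("over")
for dz in(.035,.025,.018,.0125):
    manip.move_l(list(g+[0,0,dz]),max_speed=.05); F=np.array(manip.current_force()); info(dz)
    if abs(F).max()>15: break
```

```text
held [[-0.2044, -0.0254, 0.0589], [-0.183, 0.0264, 0.1097]]
face slope [-0.01100821 -0.20223654]
over t 15.5 tcp [0.5986 0.0946 0.0971] q [0.11 0.51 2.12 3.37 0.27 1.41] F [ 0.2  0.2 -1.3] w 35.2
0.035 t 15.99 tcp [0.5987 0.0946 0.0796] q [0.11 0.55 2.12 3.34 0.31 1.44] F [ 0.2 -0.4 -0.8] w 35.4
0.025 t 16.34 tcp [0.5987 0.0946 0.0697] q [0.11 0.57 2.12 3.33 0.33 1.46] F [-0.2  0.2 -0.7] w 35.3
0.018 t 16.63 tcp [0.5987 0.0946 0.0627] q [0.11 0.59 2.12 3.32 0.35 1.47] F [ 0.5 -0.2 -1.2] w 35.2
0.0125 t 16.89 tcp [0.599  0.0946 0.0575] q [0.11 0.6  2.12 3.31 0.36 1.47] F [ 0.4 -0.3 -0.7] w 35.1
```

Run:
```python
from h import *
R=tool(PSI,D); off=.021*R[:,2]
manip.set_gripper(.68,40); info("open")
g=cg(-.001,-.0007,.06)+off
manip.move_l(list(g+cg(-.2,0)-cg(0,0)+[0,0,.0155]),max_speed=.15); info("out")
p,X=cloud("wrist"); cv2.imwrite("pics/w4.png",p[:,:,::-1])
C=np.array([np.cos(PSI),np.sin(PSI)])
L=np.stack([(X[...,:2]-CAGE)@C,(X[...,:2]-CAGE)@np.array([-C[1],C[0]]),X[...,2]],-1)
q=L[sel(L,[-.04,-.03,.05],[.04,.03,.15])]; print(np.round(np.percentile(q,[1,99],0),4).tolist())
```

```text
open t 17.24 tcp [0.5988 0.0946 0.0577] q [0.11 0.6  2.12 3.31 0.36 1.47] F [-0.1  0.3 -0.3] w 58.0
out t 18.73 tcp [0.3996 0.0905 0.0608] q [0.18 0.49 2.57 3.32 0.71 1.55] F [-0.5 -0.2 -0. ] w 57.7
[[-0.0214, -0.0182, 0.0505], [-0.0046, 0.0165, 0.1147]]
```

View pics/w4.png

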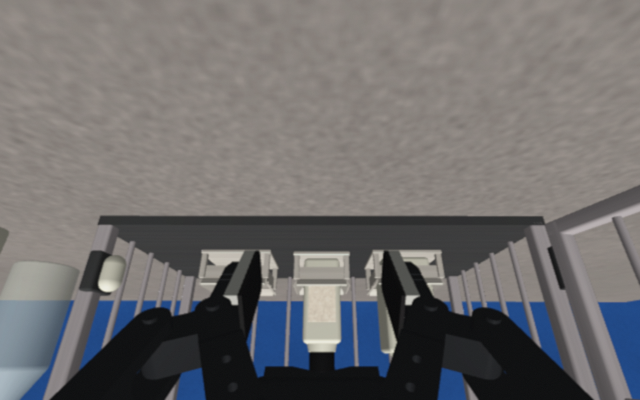

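The small bottle is seated upright in the middle holder at (322,320), with its cap top at about 0.115 m as expected. Now the large bottle.

Run:
```python
from h import *
a=-.048
R=tool(a,D,1); z=R[:,2]; g=np.array([.461,-.209,.027])+.021*z
h=g-.1*z+[0,0,.03]
print(np.round(ik(h,R),2))
p0=np.array(manip.current_ee_pos()); manip.move_l(list(p0+[-.03,0,.12]),max_speed=.25)
manip.set_gripper(1.,60)
manip.move_ptp(list(h),R); info("hover")
p,X=cloud("wrist"); cv2.imwrite("pics/w5.png",p[:,:,::-1])
m=sel(X,[.36,-.29,.042],[.58,-.13,.056]); print(rect(X,m))
m2=sel(X,[.36,-.29,.012],[.58,-.13,.056]); print(rect(X,m2))
b=X[m]; w=b[b[:,2]>.044]; print(rect(X,m2&(X[...,0]>.445)),np.median(b[:,2]))
np.save("pics/X5.npy",X)
```

```text
[-0.89  0.33  2.41  1.86  0.59 -1.02]
hover t 22.48 tcp [ 0.4054 -0.206   0.113 ] q [-0.89  0.33  2.41  1.86  0.59 -1.02] F [-0.   0.   0.1] w 84.8
(array([ 478.3, -210.7]), array([48.1, 92.1]), 88.12, 6287)
(array([ 442.2, -209.5]), array([ 48.1, 164.3]), 88.12, 8096)
(array([ 484.4, -210.9]), array([48.1, 79.8]), 88.12, 5319) 0.04874798992774662
```

View pics/w5.png

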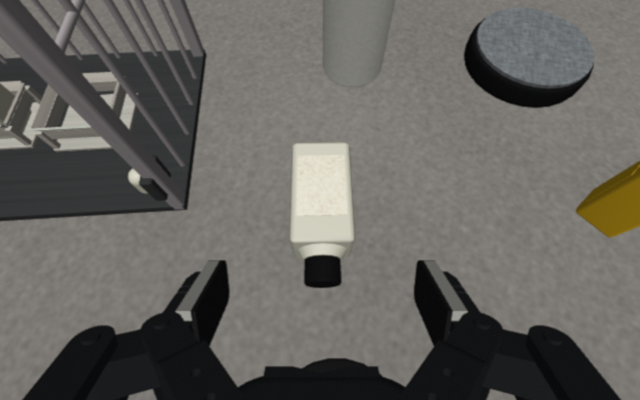

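The picture shows the large bottle at (322,190), centred between the fingers with its cap towards the robot. The body measures 48 mm wide, as it should. Grasping.

Run:
```python
from h import *
a=-.033; d=np.array([np.cos(a),np.sin(a),0]); U=np.array([.5243,-.2122,.024])
R=tool(a,D,1); z=R[:,2]; g=U-.064*d+[0,0,.003]+.021*z
manip.move_ptp(list(g-.08*z),R); manip.move_l(list(g),max_speed=.1); info("at")
manip.set_gripper(0.,60); info("closed")
pt=np.array(manip.current_ee_pos()); Rt=np.array(manip.current_tcp_rot()); rel=Rt.T@(U-g); np.save("relL.npy",rel)
up=g+[-.03,0,.2]; manip.move_l(list(up),max_speed=.2); info("up")
Rp=tool(PSI,D,0); print("axis",np.round(Rp@R.T@-d,3),"tcp-origin",-Rp@rel)
for p in([.38,-.15,.22],cg(-.2,-.0847,.07)-Rp@rel): print(np.round(ik(p,Rp),2),p)
```

```text
at t 23.8 tcp [ 0.475  -0.2106  0.0127] q [-0.75  0.68  2.27  2.27  0.65 -1.36] F [ 0.1 -0.2  0.2] w 85.1
closed t 24.23 tcp [ 0.4751 -0.2107  0.0125] q [-0.75  0.68  2.27  2.27  0.65 -1.36] F [-2.8  0.5  6.2] w 47.3
up t 25.41 tcp [ 0.4449 -0.2103  0.2115] q [-0.81  0.11  2.27  1.32  0.54 -0.32] F [-0.1  0.4 -2.4] w 47.5
axis [-0. -0.  1.] tcp-origin [0.01181035 0.00026188 0.04915942]
[-0.86 -0.08  2.43  1.24  0.62  2.83] [0.38, -0.15, 0.22]
[-0.21  0.22  2.6   2.78  0.47  1.73] [0.39863302 0.00638087 0.11915942]
```

Run:
```python
from h import *
Rp=tool(PSI,D,0); rel=np.load("relL.npy"); Rk=tool(-.033,D,1)
w=np.array([.36,-.13,.22]); print(np.round(ik(w,Rp),2))
manip.move_l([.375,-.19,.2115],max_speed=.2); info()
manip.move_ptp(list(w),Rp); info("spun")
o=cg(-.2,-.0847,.06)-Rp@rel; manip.move_ptp(list(o),Rp); info("front")
p,X=cloud("wrist"); cv2.imwrite("pics/w6.png",p[:,:,::-1])
C=np.array([np.cos(PSI),np.sin(PSI)])
L=np.stack([(X[...,:2]-CAGE)@C,(X[...,:2]-CAGE)@np.array([-C[1],C[0]]),X[...,2]],-1)
q=L[sel(L,[-.25,-.084-.035,.045],[-.16,-.084+.035,.14])]; print("held",np.round(np.percentile(q,[1,99],0),4).tolist(),len(q))
qf=q[(abs(q[:,1]+.085)<.015)&(q[:,2]<.125)]; print("slope",np.polyfit(qf[:,2],qf[:,0],1))
```

```text
[-0.87 -0.15  2.49  1.22  0.63  2.84]
 t 25.93 tcp [ 0.3749 -0.1902  0.2113] q [-0.95 -0.02  2.41  1.28  0.63 -0.39] F [-0.3 -0.7 -1.4] w 47.2
spun t 28.65 tcp [ 0.36 -0.13  0.22] q [-0.87 -0.15  2.49  1.22  0.63  2.84] F [-0.3  0.1 -1.8] w 47.5
front t 30.07 tcp [0.399  0.0062 0.1094] q [-0.21  0.26  2.6   2.81  0.52  1.7 ] F [ 0.7  0.5 -1.8] w 47.5
held [[-0.2346, -0.1171, 0.0622], [-0.2064, -0.0509, 0.1396]] 24163
slope [-0.00537886 -0.22407509]
```

View pics/w6.png

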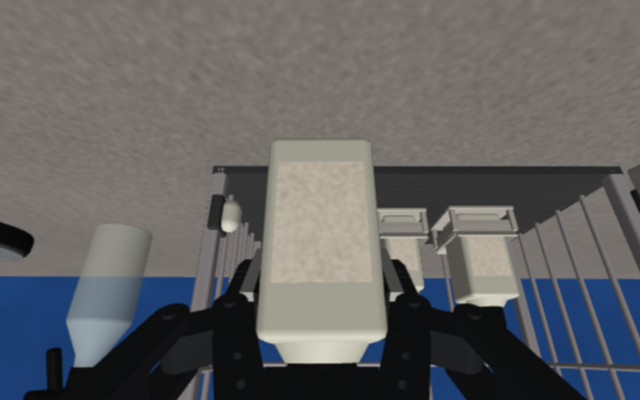

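The large bottle is now upright and square at (322,240), with its face within 1 mm of where I expected it. Inserting.

Run:
```python
from h import *
Rp=tool(PSI,D,0); rel=np.load("relL.npy")
g=lambda z,x=-.001: list(cg(x,-.0847,z)-Rp@rel)
manip.move_l(g(.056),max_speed=.12); info("over")
for z in(.035,.025,.018,.0125):
    manip.move_l(g(z),max_speed=.05); F=np.array(manip.current_force()); info(z)
    if abs(F).max()>15: break
else:
    manip.set_gripper(.75,40); info("open")
    manip.move_l(g(.016,-.2),max_speed=.15); info("out")
    p,X=cloud("wrist"); cv2.imwrite("pics/w7.png",p[:,:,::-1])
    C=np.array([np.cos(PSI),np.sin(PSI)])
    L=np.stack([(X[...,:2]-CAGE)@C,(X[...,:2]-CAGE)@np.array([-C[1],C[0]]),X[...,2]],-1)
    for y in(-.084,0): q=L[sel(L,[-.04,y-.03,.05],[.04,y+.03,.15])]; print(np.round(np.percentile(q,[1,99],0),4).tolist())
```

```text
over t 31.93 tcp [0.5972 0.0105 0.1051] q [-0.1   0.48  2.14  2.82  0.27  1.79] F [ 0.1  0.1 -2.5] w 46.9
0.035 t 32.49 tcp [0.5975 0.0105 0.0838] q [-0.1   0.53  2.14  2.87  0.32  1.74] F [ 0.3  0.3 -2.1] w 47.1
0.025 t 32.84 tcp [0.5974 0.0106 0.0737] q [-0.1   0.55  2.14  2.89  0.34  1.72] F [-0.2 -0.2 -1.8] w 47.3
0.018 t 33.13 tcp [0.5974 0.0106 0.0667] q [-0.1   0.57  2.14  2.9   0.36  1.71] F [-0.1  0.5 -2.1] w 47.3
0.0125 t 33.39 tcp [0.5989 0.0103 0.0628] q [-0.1   0.58  2.14  2.91  0.38  1.7 ] F [ 0.1 -1.7  4.5] w 47.5
open t 33.7 tcp [0.5975 0.0106 0.0615] q [-0.1   0.58  2.14  2.91  0.37  1.7 ] F [-0.5 -0.  -0.2] w 63.3
out t 35.17 tcp [0.3993 0.0063 0.0653] q [-0.21  0.48  2.61  2.9   0.73  1.59] F [ 0.3 -0.4  0.5] w 64.0
[[-0.0267, -0.1085, 0.0508], [-0.0053, -0.0621, 0.1186]]
[[-0.0207, -0.019, 0.0514], [0.0121, -0.0089, 0.1046]]
```

```bash
cat >> h.py <<'E'
H=cg(-.112,.174)
def dp(th,gap,r=.22,z=.285,dn=np.pi/3,flip=0,hd=1.):
    c,s=np.cos(PSI),np.sin(PSI); Rz=np.array([[c,-s],[s,c]])
    xy=H[:2]+Rz@(np.array([-np.sin(th),-np.cos(th)])*r+np.array([-np.cos(th),np.sin(th)])*(.006+.0095+gap))
    return [*xy,z],tool(PSI-hd*th,dn,flip)
E
python3 - <<'E'
from h import *
X=np.load("pics/X5.npy")
p,T=cloud("top"); m=sel(T,[.1,.2,.28],[.45,.5,.33]); P=T[m][:,:2]; v=np.linalg.svd(P-P.mean(0))[2][0]; v*=-np.sign(v[0]); print("door th",-np.pi/2+PSI-(np.arctan2(v[1],v[0])-2*np.pi if v[1]>0 else np.arctan2(v[1],v[0])),H,P.mean(0))
for f in(0,1):
  for dn in(np.pi/3,1.25):
    print(f,dn)
    for th,gap in((1.9,.08),(1.9,0),(1.5,0),(1.1,0),(.7,0),(.3,0),(0,0)):
        q=ik(*dp(th,gap,dn=dn,flip=f)); print(th,None if q is None else np.round(q,2))
E
```

```text
door th 1.8298989766836753 [0.46937096 0.26660981 0.        ] [0.28610513 0.3089273 ]
0 1.0471975511965976
1.9 [ 0.96  0.5   1.38 -0.15  1.76  1.28]
1.9 [ 0.92  0.36  1.59 -0.17  1.69  1.25]
1.5 [ 0.93  0.16  1.85 -0.34  1.53  0.92]
1.1 [ 0.83 -0.04  2.07 -0.51  1.33  0.52]
0.7 [ 0.55 -0.2   2.21 -0.58  1.03 -0.06]
0.3 [ 0.18 -0.21  2.21 -0.36  0.69 -0.89]
0 [-0.01 -0.1   2.13  0.03  0.59 -1.62]
0 1.25
1.9 [ 0.94  0.39  1.49 -0.1   1.57  1.26]
1.9 [ 0.89  0.25  1.69 -0.12  1.51  1.22]
1.5 [ 0.85  0.06  1.91 -0.23  1.4   0.83]
1.1 [ 0.69 -0.11  2.08 -0.33  1.26  0.32]
0.7 [ 0.4  -0.2   2.15 -0.32  1.06 -0.35]
0.3 [ 0.11 -0.14  2.1  -0.16  0.89 -1.1 ]
0 [-0.01 -0.02  2.    0.01  0.85 -1.6 ]
1 1.0471975511965976
1.9 [ 0.96  0.5   1.38 -0.15  1.76 -1.86]
1.9 [ 0.92  0.36  1.59 -0.17  1.69 -1.89]
1.5 [ 0.93  0.16  1.85 -0.34  1.53 -2.22]
1.1 [ 0.83 -0.04  2.07 -0.51  1.33 -2.63]
0.7 None
0.3 [ 0.18 -0.21  2.21 -0.36  0.69  2.25]
0 [-0.01 -0.1   2.13  0.03  0.59  1.52]
1 1.25
1.9 [ 0.94  0.39  1.49 -0.1   1.57 -1.88]
1.9 [ 0.89  0.25  1.69 -0.12  1.51 -1.92]
1.5 [ 0.85  0.06  1.91 -0.23  1.4  -2.32]
1.1 [ 0.69 -0.11  2.08 -0.33  1.26 -2.82]
0.7 [ 0.4  -0.2   2.15 -0.32  1.06  2.79]
0.3 [ 0.11 -0.14  2.1  -0.16  0.89  2.04]
0 [-0.01 -0.02  2.    0.01  0.85  1.54]
```

Run:
```python
from h import *
p0=np.array(manip.current_ee_pos())
manip.move_l([.36,-.05,.15],max_speed=.25)
manip.set_gripper(0.,40)
manip.move_l([.36,-.05,.42],max_speed=.25); info("high")
t,R=dp(1.9,.10,z=.48); q=ik(t,R); print(np.round(q,2))
j=q.copy(); j[0]=-.1; manip.move_j(list(j)); info("reconf")
manip.move_j(list(q)); info("over door side")
t,R=dp(1.9,.06); print(np.round(ik(t,R),2)); manip.move_l(t,R,max_speed=.25); info("down")
p,d=manip.grab_frame("scene"); cv2.imwrite("pics/s8.png",p[:,:,::-1])
```

```text
Traceback (most recent call last):
bench.Unreachable: the arm cannot follow that straight line within its joint ranges
```

Run:
```python
from h import *
R0=np.array(manip.current_tcp_rot())
for p in([.40,.0,.15],[.40,0,.3],[.40,0,.42],[.36,-.03,.3]): 
    q=ik(p,R0); print(p,None if q is None else np.round(q,2))
manip.set_gripper(0.,40)
manip.move_l([.398,.0,.20],max_speed=.2); info("up")
t,R=dp(1.9,.10,z=.48); q=ik(t,R); print(np.round(q,2))
for p in([.40,0,.42],[.36,-.03,.36]):
    q=ik(p,R0); print(p,None if q is None else np.round(q,2))
```

```text
[0.4, 0.0, 0.15] [-0.24  0.08  2.58  2.57  0.34  1.93]
[0.4, 0, 0.3] [-0.24 -0.35  2.38  0.5   0.39 -2.22]
[0.4, 0, 0.42] [-0.24 -0.48  2.15  0.28  0.72 -1.97]
[0.36, -0.03, 0.3] [-0.46 -0.46  2.43  0.68  0.55 -2.53]
up t 38.35 tcp [ 0.3979 -0.      0.2   ] q [-0.24 -0.11  2.53  1.82  0.19  2.7 ] F [-0.6  0.7 -0.2] w -0.0
[ 0.97  0.47  0.97 -0.18  2.2   1.21]
[0.4, 0, 0.42] [-0.24 -0.48  2.15  0.28  0.72 -1.97]
[0.36, -0.03, 0.36] [-0.46 -0.54  2.32  0.53  0.71 -2.34]
```

Run:
```python
from h import *
manip.move_j([-.24,-.48,2.15,.28,.72,1.17]); info("high")
t,R=dp(1.9,.10,z=.48); q=ik(t,R); print(np.round(q,2))
j=q.copy(); j[0]=-.24; manip.move_j(list(j)); info("reconf")
manip.move_j(list(q)); info("over door side")
t,R=dp(1.9,.06); print(np.round(ik(t,R),2)); manip.move_l(t,R,max_speed=.25); info("down")
p,d=manip.grab_frame("scene"); cv2.imwrite("pics/s8.png",p[:,:,::-1])
```

```text
high t 39.73 tcp [0.3995 0.     0.4195] q [-0.24 -0.48  2.15  0.28  0.72  1.17] F [ 0.4  0.4 -0.5] w 0.2
[ 0.97  0.47  0.97 -0.18  2.2   1.21]
reconf t 41.05 tcp [ 0.5189 -0.1185  0.4801] q [-0.24  0.47  0.98 -0.18  2.2   1.21] F [-0.2 -0.8  0.1] w -0.1
over door side t 43.25 tcp [0.2955 0.4429 0.48  ] q [ 0.97  0.47  0.97 -0.18  2.2   1.21] F [ 1.1 -0.2 -0.2] w -0.1
[ 0.95  0.47  1.43 -0.16  1.74  1.27]
down t 44.2 tcp [0.2831 0.4057 0.2862] q [ 0.95  0.46  1.43 -0.16  1.74  1.27] F [ 0.1 -0.3  0.4] w -0.2
```

View pics/s8.png

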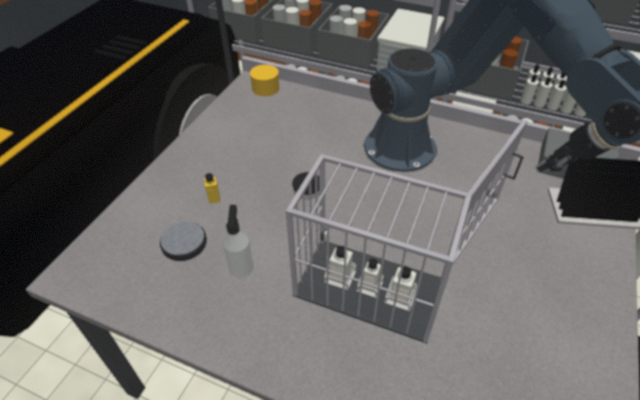

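All three bottles stand upright in the cage (px 340, 372, 404 at row ~280), and the fingertips are outside the door. Pushing it shut.

Run:
```python
from h import *
for th in list(np.arange(1.8,.19,-.2))+[.1]:
    t,R=dp(th,0); manip.move_l(t,R,max_speed=.12 if th>.3 else .08)
    F=np.array(manip.current_force()); print(round(th,2),np.round(F,1),round(manip.current_time(),1))
    if np.linalg.norm(F)>30: break
info()
p,T=cloud("top"); cv2.imwrite("pics/t9.png",p[:,:,::-1])
```

```text
1.8 [ 0.8 -0.1 -0.5] 45.1
1.6 [-0.6  0.4  0.7] 45.6
1.4 [-0.2  0.1 -0.3] 46.1
1.2 [-0.1  0.4 -0. ] 46.6
1.0 [-0.1  0.5 -0.5] 47.1
0.8 [ 0.5  0.8 -0. ] 47.7
0.6 [-0.9  0.1 -0.5] 48.2
0.4 [ 0.1 -0.4  0.5] 48.7
0.2 [-0.1 -0.8  0.1] 49.4
0.1 [-0.1 -0.6  0. ] 49.8
 t 49.83 tcp [0.436  0.0487 0.2848] q [ 0.04 -0.14  2.16 -0.11  0.61 -1.38] F [-0.1 -0.6  0. ] w 0.1
```

Run:
```python
from h import *
seen=0
for th,gap in((.07,0),(.05,0),(.04,0),(.03,0),(.02,0),(.01,0),(0,0),(0,-.002),(0,-.004),(0,-.006),(0,-.008),(0,-.01)):
    t,R=dp(th,gap); manip.move_l(t,R,max_speed=.04)
    F=np.array(manip.current_force()); print(th,gap,np.round(F,1),np.round(manip.current_ee_pos(),4)[0])
    if F[0]<-22: break
print(manip.current_time())
p,T=cloud("top")
C=np.array([np.cos(PSI),np.sin(PSI)])
L=np.stack([(T[...,:2]-CAGE)@C,(T[...,:2]-CAGE)@np.array([-C[1],C[0]]),T[...,2]],-1)
for y in(-.14,-.1,-.06,.06,.1,.14): 
    q=L[sel(L,[-.17,y-.02,.295],[-.09,y+.02,.322])]; print(y,np.round(np.percentile(q[:,0],[2,50,98]),4) if len(q) else None)
```

```text
0.07 0 [ 0.7 -0.8  0.2] 0.4427
0.05 0 [-0.1  0.1 -0.2] 0.4472
0.04 0 [-0.7  0.6 -0.4] 0.4493
0.03 0 [-9.7  0.3  4.5] 0.451
0.02 0 [-4.8  0.9  1.8] 0.4534
0.01 0 [-1.6 -0.1 -1.6] 0.4559
0 0 [0.2 0.1 0.6] 0.4588
0 -0.002 [ 1.2 -0.2 -0.4] 0.4606
0 -0.004 [-19.5  -1.   11.8] 0.4613
0 -0.006 [-43.5  -3.4  27.7] 0.4618
52.45
-0.14 [-0.1183 -0.1126 -0.1081]
-0.1 [-0.1178 -0.1133 -0.1078]
-0.06 [-0.1437 -0.1167 -0.1068]
0.06 [-0.1175 -0.1136 -0.1073]
0.1 [-0.1181 -0.1133 -0.107 ]
0.14 [-0.118  -0.1124 -0.1062]
```

Run:
```python
from h import *
t,R=dp(0,.07); manip.move_l(t,R,max_speed=.1); info("back"); manip.dwell(.5)
p,T=cloud("top")
C=np.array([np.cos(PSI),np.sin(PSI)])
L=np.stack([(T[...,:2]-CAGE)@C,(T[...,:2]-CAGE)@np.array([-C[1],C[0]]),T[...,2]],-1)
for y in(-.14,-.1,.06,.14): 
    q=L[sel(L,[-.16,y-.02,.295],[-.09,y+.02,.322])]; print(y,np.round(np.percentile(q[:,0],[2,50,98]),4) if len(q) else None)
p,d=manip.grab_frame("scene"); cv2.imwrite("pics/s10.png",p[:,:,::-1])
```

```text
back t 53.41 tcp [0.389  0.0448 0.2852] q [-0.02 -0.27  2.25  0.03  0.63 -1.63] F [ 0.8 -0.8  0.1] w -0.2
-0.14 [-0.1183 -0.1143 -0.1086]
-0.1 [-0.1183 -0.1135 -0.1076]
0.06 [-0.1173 -0.1116 -0.1075]
0.14 [-0.118  -0.1124 -0.106 ]
```

View pics/s10.png

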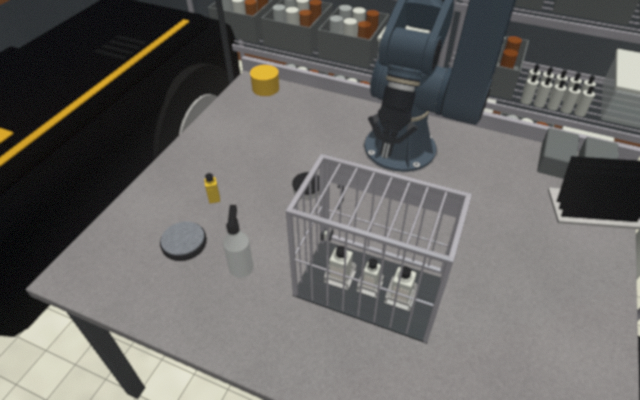

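The door is shut and stays there with the tool away. All three bottles stand in the cage and the other things are where they were.

```bash
python3 -c "
from bench import manip
print(manip.sign_off())"
```

```text
the job is handed in; nothing more can be done
None
```

Both bottles stand upright in the holders that fit them, the cage door is snapped shut and holds, and the job was handed in at about 54 s; the last door push reached about 52 N at the fingertips.

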